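One full turn of the board turntable

TASK

Two hand-cranked inspection turntables stand on the blue mat. Take the upright yellow knob of the one carrying the green circuit board and crank its disc anticlockwise (seen from above) through one full turn, so that the whole rim passes the code reader, and stop with the knob back where it started. Then let go, and leave the turntable with the red board as it is.

Things in the scene. Friction and masses are not known exactly. Their poses are not given: they have to be found in the camera images.
- green_table: Fixed grey base, 116 mm across, of the green-board turntable. Origin: centre of its underside, on the disc's vertical axis, on a 2 mm blue mat. Heights over it: disc (aluminium, 160 mm across) top 43 mm; green 86 x 70 mm board on the disc, opposite the knob, top 47, its parts at most 50 mm; black code reader, 22 x 34 mm, outside the disc, 103 mm out along the base's +x, top 40 mm.
- green_disc (a joint): Angle (rad) of the green-board disc about its vertical axis; grows anticlockwise seen from above. At 0 the knob lies on the base's +x axis, beside the reader. Starts between -1.5 and 1.5; no stop within a full turn either way. Friction (about 1 N at the knob) keeps it where it is left.
- green_grip (a point): Middle of the upright round yellow knob of the green-board turntable: on the knob's axis, 60 mm from the disc's axis, 77 mm above the base's origin. Knob 22 mm in diameter, 42 mm tall (49 to 91 mm above that origin). It spins freely on its own pin, so it can be held firmly with an unturned gripper while carried round the circle.
- red_grip (a point): The same point on the knob of the other turntable, alike in all but its red circuit board (its own base also has a reader). This one is not to be turned.
Things that resemble listed ones, but are neither listed nor needed, are in the scene too. Leave any brown or purple look-alike of the green_table alone.

How it is judged:
By the outcome, as a careful person would: the job done as asked, in the order asked, and still so for the second after the job is handed in, with the robot touching nothing.
It also fails if it takes over 53 s, if anything falls off the work surface, if the arm or the gripper's body presses on something with over 40 N, if the wrist force passes 120 N, or if a joint passes its speed limit or range.

ROBOT

A 6-joint arm with a two-finger parallel gripper is mounted at the origin on the work surface. World frame = base frame: x ahead of the robot, y to its left, z up, the work surface at z = 0. Lengths are in m, angles in rad, forces in N, time in s.
With the tool pointing down it reaches from about 0.3 to 0.75 m from the base axis. Payload 8.5 kg.
Tool frame: the origin (TCP) lies midway between the tips of the shut fingers; the grasp point (between the pads) lies 19 mm behind it; x points along the fingers, y is the direction in which the jaws open and shut, and the axes are right-handed (so a half turn about x gives the same grasp; the last joint's range is limited). The gripper opens to 88 mm and grips with 3 to 60 N. Pads are 18 mm wide; open, the fingers measure 123 mm over their backs; the gripper's body (75 mm by 187 mm) begins 45 mm behind the grasp point.
Start: joints at [-1.562, 0.381, 1.297, -0, 1.464, -0.215], TCP at [0.122, -0.536, 0.239] pointing down, gripper open.
Joint ranges: [-3.11, 3.11], [-0.89, 2.33], [0.22, 2.48], [-1.42, 4.56], [0.17, 2.85], [-2.88, 2.88]. Speed limits (rad/s): [2.39, 2.39, 3.14, 3.14, 3.14, 3.14].

INTERFACE

Orientations are given as a unit quaternion [x, y, z, w].
In Python, from station import * gives the robot as it stands.
- The arm moves only by the tool send_rows, never from a script. Its argument "commands" is a list that holds one entry, the list of rows, each a list of 7 numbers: the shift along the tool's x, y, z in units of 0.4 m (1.0 is 0.4 m), then the turn, a rotation vector about the tool's x, y, z in units of 120 degrees (1.0 is 120 degrees), then the opening, from 0 (shut) to 1 (fully open). In form: [[[dx, dy, dz, ax, ay, az, grip], ...]]. A call has 1 to 10 rows; each row is the pose to reach, as a shift and turn from the pose commanded when the call began, along the tool's axes at that moment; what a row does not reach only later rows make up. A row lasts 1/8 s, in which the tool goes at most 62.5 mm and 10.7 degrees, less where a joint would pass 70% of its speed; a pose out of reach is approached as far as the arm can. A call with a number of a shift or a turn outside -1 to 1 is refused whole. A call with a gripper value outside its range is refused whole. The fingers move at their own pace and stop on an object; the grip force is fixed at half the most. Time passes only in rows, so rows that repeat a pose let the fingers close. It gives the time, the measured TCP pose, the force and the opening at its end, in the units of the state.
- sense(): the state, without advancing time (a new reading comes with each control period).
- snapshot(name): name is "scene" or "top" or "wrist"; returns the picture (384x512x3 uint8, red, green, blue); there is no depth.
- camera_info(name): a dict with "mtx" (3x3 intrinsics, pixels), "D" ([k1, k2, p1, p2, k3] as OpenCV has them; the pictures are not rectified), "eye" and "rotation" of the camera in the world; the wrist camera has in their place "tool_from_camera" (4x4, takes a point from camera to tool coordinates, whose origin is the TCP and whose axes are the tool frame's). Camera axes: x right, y up, looking along -z (the intrinsics and any distortion apply to the point x, -y, -z); pixel columns grow to the right and rows downward; lengths in m; the calibration is good to about 2 mm. A picture is of the moment at which its call begins: read the wrist's pose just before it. camera_info takes no time and is no camera call.
- finish_job(): hands the job in, once; it reports no verdict.
The state is a dict: "time": time; "qpos": joint angles; "joint_vel": joint speeds; "tau": joint torques, N m; "tool_pos": TCP position; "orientation": TCP orientation; "force": force on the tool from outside, world axes, zero at the start; "wrist_torque": the same for the moment, N m; "width": finger opening in m.
Only numpy, scipy, OpenCV 4.12 (cv2) and the standard library are available. Lean on these libraries where they do the work, as an engineer would, in place of code of your own. Each camera call takes 0.05 s, during which the arm holds its last target. There are 200 camera calls.

## Working session

There is one attempt and no reset: what is moved stays moved. The work goes in short steps, Python scripts to look and compute and a tool call to move; the robot and the scene stay as the last step left them, time stands still between calls to the robot, and variables do not carry over. Pictures are saved under pics/ and viewed, about 8 in all and at most 12, crops included, and the job is handed in when it is done.

Besides the shell and the picture viewer there is one more tool, called after "Emit:" as a command line: name --argument value ..., lists and objects as JSON in quotes. send_rows: Moves the arm, as the interface text tells. Its arguments: {"type":"object","properties":{"commands":{"type":"array","items":{"type":"array","items":{"type":"array","items":{"type":"number"}}}}},"required":["commands"]}

```bash
mkdir -p pics; ls; python3 - <<'E'
from station import *
import cv2,numpy as np
s=sense();print({k:np.round(v,4).tolist() for k,v in s.items()})
for n in ["scene","top"]:
    cv2.imwrite(f"pics/{n}0.png",snapshot(n)[:,:,::-1]);print(camera_info(n))
print(camera_info("wrist"))
E
```

```text
pics
{'time': 0.0, 'qpos': [-1.5623, 0.3812, 1.2983, 0.0, 1.4636, -0.2153], 'joint_vel': [0.0, -0.0005, 0.0011, 0.0009, -0.0007, -0.0001], 'tau': [-0.0012, -43.793, -22.4563, 0.0713, 0.0353, -0.0001], 'tool_pos': [0.122, -0.536, 0.2381], 'orientation': [0.7027, 0.0794, -0.7026, 0.0784], 'force': [-0.1224, 0.4389, 0.0423], 'wrist_torque': [-0.0445, -0.0167, 0.0226], 'width': 0.0881}
{'mtx': array([[361.55410642,   0.        , 250.76987996],
       [  0.        , 361.55410642, 193.82421335],
       [  0.        ,   0.        ,   1.        ]]), 'D': array([-0.05684377,  0.        ,  0.        ,  0.        ,  0.        ]), 'eye': array([ 0.74060902, -0.69090429,  0.89367622]), 'rotation': array([0.30554874, 0.08360052, 0.24363441, 0.91667508])}
{'mtx': array([[482.82926103,   0.        , 264.56609824],
       [  0.        , 482.82926103, 184.22963801],
       [  0.        ,   0.        ,   1.        ]]), 'D': array([-0.10645599,  0.        ,  0.        ,  0.        ,  0.        ]), 'eye': array([ 0.24657012, -0.17583407,  1.61099314]), 'rotation': array([ 0.03768871, -0.03513468, -0.70186344,  0.71044551])}
{'mtx': array([[337.13637868,   0.        , 254.48398714],
       [  0.        , 337.13637868, 189.82230474],
       [  0.        ,   0.        ,   1.        ]]), 'D': array([-0.10008531,  0.        ,  0.        ,  0.        ,  0.        ]), 'tool_from_camera': array([[ 3.50345839e-04,  3.04758848e-01, -9.52429484e-01,
        -1.46837889e-01],
       [ 9.99999798e-01, -6.11871028e-04,  1.72057524e-04,
        -1.23153176e-04],
       [-5.30327955e-04, -9.52429352e-01, -3.04759000e-01,
        -7.81071892e-02],
       [ 0.00000000e+00,  0.00000000e+00,  0.00000000e+00,
         1.00000000e+00]])}
```

View pics/top0.png

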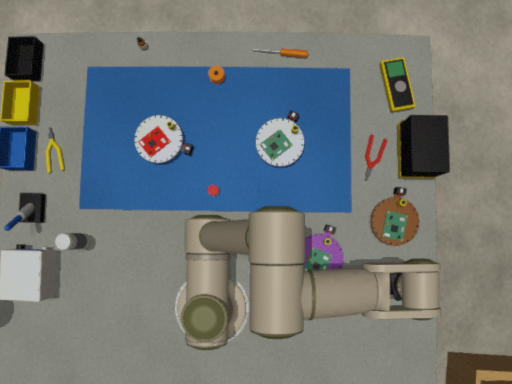

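View pics/scene0.png

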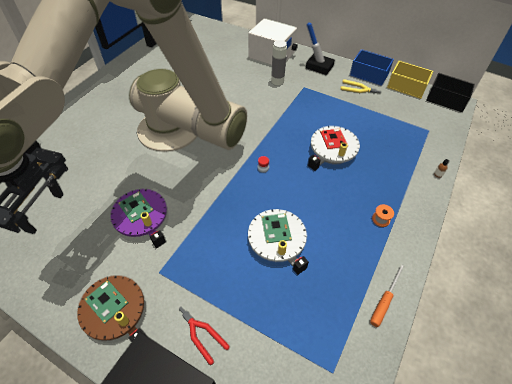

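The candidates in the top view are the white/aluminium green-board table on the mat with its knob at (296,129), the red-board one (171,125), the brown one (404,202) and the purple one (327,241). I choose the one at (280,142), with the green board, aluminium disc and blue mat. In the scene view its knob is at about (282,247). I'll check it in close crops from both views.

```bash
python3 - <<'E'
import cv2,numpy as np
a=cv2.imread("pics/top0.png")[105:180,245:320]; b=cv2.imread("pics/scene0.png")[200:280,240:320]
cv2.imwrite("pics/crop1.png",np.hstack([cv2.resize(i,(400,400),interpolation=cv2.INTER_CUBIC) for i in (a,b)]))
E
```

```text
(no output)
```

View pics/crop1.png

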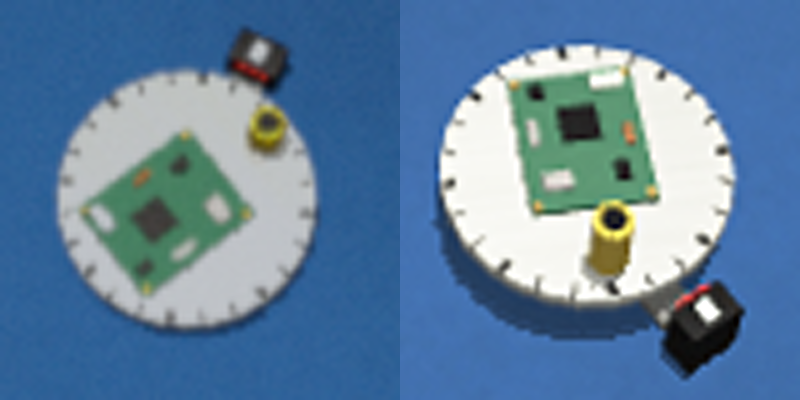

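The crops show a green board on an aluminium disc, with the yellow knob opposite the board. Top crop: disc centre (187,198), knob top (268,120), reader top (258,50). Scene crop: disc centre (188,170), knob top (214,216), reader top (308,307).

```bash
cat > h.py <<'E'
from station import *
import cv2,numpy as np
from scipy.spatial.transform import Rotation as R
def cam(n,s=None):
    c=camera_info(n)
    if n!="wrist": return c,c["eye"],R.from_quat(c["rotation"]).as_matrix()
    T=c["tool_from_camera"]; Q=R.from_quat(s["orientation"]).as_matrix()
    return c,s["tool_pos"]+Q@T[:3,3],Q@T[:3,:3]
def ray(n,uv,s=None):
    c,e,M=cam(n,s)
    p=cv2.undistortPoints(np.array([[uv]],float),c["mtx"],c["D"])[0,0]
    d=M@np.array([p[0],-p[1],-1]); return np.array(e),d/np.linalg.norm(d)
def proj(n,P,s=None):
    c,e,M=cam(n,s); q=(np.atleast_2d(P)-e)@M; q=q*[1,-1,-1]
    return cv2.projectPoints(q,np.zeros(3),np.zeros(3),c["mtx"],c["D"])[0][:,0]
def tri(rs):
    A=sum(np.eye(3)-np.outer(d,d) for e,d in rs); b=sum((np.eye(3)-np.outer(d,d))@e for e,d in rs)
    P=np.linalg.solve(A,b); return P,[np.linalg.norm((np.eye(3)-np.outer(d,d))@(P-e)) for e,d in rs]
def atz(r,z): e,d=r; return e+d*(z-e[2])/d[2]
E
python3 - <<'E'
from h import *
t=lambda u,v:(245+u/5.333-.5,105+v/5.333-.5)
s=lambda u,v:(240+u/5-.5,200+v/5-.5)
for n,a,b,z in [("disc",t(187,198),s(188,170),.045),("knob",t(268,120),s(214,216),.093),("reader",t(258,50),s(308,307),.042)]:
    ra,rb=ray("top",a),ray("scene",b)
    print(n,*[np.round(x,4) for x in (*tri([ra,rb]),atz(ra,z),atz(rb,z))])
E
```

```text
disc [ 0.5494 -0.2179  0.0415] [0.0016 0.0016] [ 0.5501 -0.2168  0.045 ] [ 0.549  -0.2209  0.045 ]
knob [ 0.5862 -0.2651  0.0966] [0.0025 0.0025] [ 0.5891 -0.2639  0.093 ] [ 0.5835 -0.2648  0.093 ]
reader [ 0.6424 -0.2615  0.0448] [0.0023 0.0023] [ 0.6451 -0.2604  0.042 ] [ 0.6403 -0.2615  0.042 ]
```

```bash
python3 - <<'E'
from h import *
s=sense();Q=R.from_quat(s["orientation"]).as_matrix();print(np.round(Q,4))
for n,p in [("boxcorner",(400,178)),("brown",(395,221)),("red",(171,125))]: print(n,[np.round(atz(ray("top",p),z),3) for z in (.05,.1,.15)])
def rel(P): return np.round(Q.T@(np.array(P)-s["tool_pos"])/.4,3)
print(rel([.586,-.2645,.2]),rel([.586,-.2645,.06]))
E
```

```text
[[-0.000e+00  2.219e-01 -9.751e-01]
 [ 1.300e-03 -9.751e-01 -2.219e-01]
 [-1.000e+00 -1.300e-03 -3.000e-04]]
boxcorner [array([ 0.434, -0.613,  0.05 ]), array([ 0.428, -0.599,  0.1  ]), array([ 0.422, -0.585,  0.15 ])]
brown [array([ 0.293, -0.595,  0.05 ]), array([ 0.291, -0.581,  0.1  ]), array([ 0.29 , -0.568,  0.15 ])]
red [array([0.601, 0.143, 0.05 ]), array([0.59 , 0.133, 0.1  ]), array([0.579, 0.123, 0.15 ])]
[ 0.096 -0.404 -1.282] [ 0.446 -0.404 -1.281]
```

Emit:
send_rows --commands '[[[0.05,-0.34,-1.0,0,0,0,1],[0.05,-0.34,-1.0,0,0,0,1],[0.05,-0.34,-1.0,0,0,0,1],[0.05,-0.34,-1.0,0,0,0,1],[0.05,-0.34,-1.0,0,0,0,1],[0.05,-0.34,-1.0,0,0,0,1],[0.05,-0.34,-1.0,0,0,0,1],[0.05,-0.34,-1.0,0,0,0,1],[0.05,-0.34,-1.0,0,0,0,1],[0.05,-0.34,-1.0,0,0,0,1]]]'

```text
time: 1.35
tool_pos: [0.4811, -0.3157, 0.2188]
orientation: [-0.703, -0.078, 0.703, -0.078]
force: [-0.1, -0.5, 0.4]
width: 0.0881
```

```bash
python3 - <<'E'
from h import *
import json
s=sense();np.save("s1.npy",np.r_[s["tool_pos"],s["orientation"]]);print(s["time"],s["tool_pos"])
cv2.imwrite("pics/w1.png",snapshot("wrist")[:,:,::-1])
print(proj("wrist",[[.586,-.2645,.093],[.5495,-.218,.045]],s))
E
```

```text
1.35 [ 0.48105266 -0.31567229  0.2187969 ]
[[219.3436206   35.01703644]
 [167.06495535  72.28704716]]
```

Emit:
send_rows --commands '[[[0.04,-0.06,-0.28,0,0,0,1],[0.04,-0.06,-0.28,0,0,0,1],[0.04,-0.06,-0.28,0,0,0,1],[0.04,-0.06,-0.28,0,0,0,1],[0.04,-0.06,-0.28,0,0,0,1]]]'

```text
time: 2.02
tool_pos: [0.5848, -0.2677, 0.2033]
orientation: [0.703, 0.078, -0.703, 0.078]
force: [1.0, -0.3, 0.4]
width: 0.0878
```

```bash
python3 - <<'E'
from h import *
s=sense();np.save("s2.npy",np.r_[s["tool_pos"],s["orientation"]]);print(s["time"],s["tool_pos"])
cv2.imwrite("pics/w2.png",snapshot("wrist")[:,:,::-1])
print(proj("wrist",[[.586,-.2645,.093],[.5495,-.218,.045]],s))
a,b=[cv2.imread(f"pics/w{i}.png") for i in (1,2)]
cv2.imwrite("pics/w12.png",np.hstack([cv2.resize(i,(400,300)) for i in (a,b)]))
E
```

```text
2.025 [ 0.58478708 -0.26770085  0.20332872]
[[251.0344623  182.58428074]
 [195.79051834 193.75560255]]
```

View pics/w12.png

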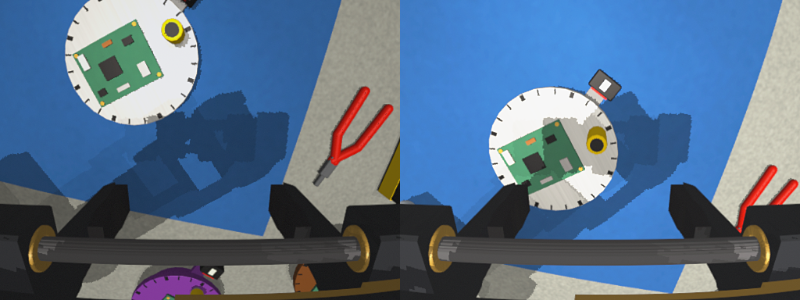

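The wrist views agree with the estimate: the knob top is at about (220,38) in w1 and (251,185) in w2, next to a green board on an aluminium disc. I'll enlarge both for exact pixels.

```bash
python3 - <<'E'
import cv2,numpy as np
a=cv2.imread("pics/w1.png")[10:70,190:250]; b=cv2.imread("pics/w2.png")[155:215,220:280]
cv2.imwrite("pics/w12c.png",np.hstack([cv2.resize(i,(400,400),interpolation=cv2.INTER_CUBIC) for i in (a,b)]))
E
```

```text
(no output)
```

View pics/w12c.png

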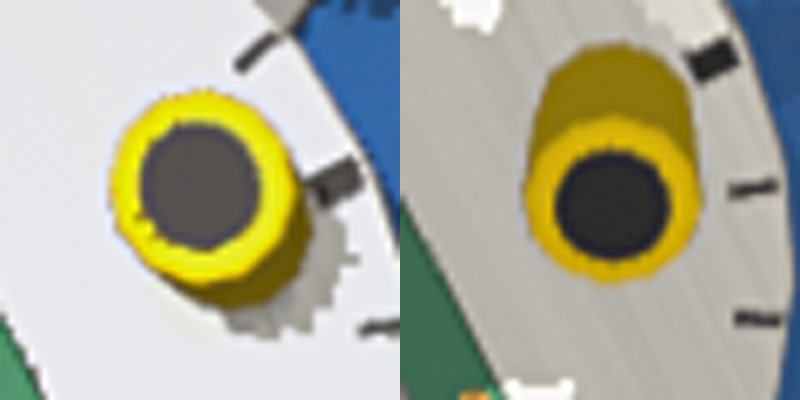

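```bash
python3 - <<'E'
from h import *
from scipy.optimize import least_squares
def S(i): v=np.load(f"s{i}.npy"); return dict(tool_pos=v[:3],orientation=v[3:])
k1=(190+200/6.667-.5,10+186/6.667-.5);k2=(220+212.5/6.667-.5,155+200/6.667-.5)
r=[ray("wrist",k1,S(1)),ray("wrist",k2,S(2))]
print("knob",*[np.round(x,4) for x in (*tri(r),atz(r[0],.093),atz(r[1],.093))])
c0=np.array([.5495,-.218])
for n,f,s in [("wrist","w1",S(1)),("wrist","w2",S(2)),("top","top0",None),("scene","scene0",None)]:
    im=cv2.imread(f"pics/{f}.png").astype(int); blue=(im[:,:,0]-im[:,:,2]>35).astype(np.float32)
    pts=[]
    for a in np.radians(range(0,360,4)):
        rr=np.arange(.07,.09,.0005); P=np.c_[c0[0]+rr*np.cos(a),c0[1]+rr*np.sin(a),0*rr+.045]
        q=proj(n,P,s).astype(np.float32)
        m=cv2.remap(blue,q[:,:1].copy(),q[:,1:].copy(),cv2.INTER_LINEAR)[:,0]
        j=np.argmax(m>.5)
        if j>0 and q[:,1].min()>2: pts.append(P[j,:2])
    pts=np.array(pts)
    f1=least_squares(lambda p:np.hypot(*(pts-p[:2]).T)-p[2],[*c0,.08],loss="soft_l1",f_scale=.001)
    print(f,len(pts),np.round(f1.x,4),"med|res|",np.median(abs(f1.fun)).round(5))
E
```

```text
knob [ 0.5844 -0.265   0.0928] [0.0001 0.0001] [ 0.5843 -0.265   0.093 ] [ 0.5845 -0.2651  0.093 ]
w1 66 [ 0.5473 -0.2181  0.0801] med|res| 0.00021
w2 80 [ 0.5475 -0.218   0.0801] med|res| 0.00035
top0 86 [ 0.549  -0.217   0.0808] med|res| 0.00082
scene0 86 [ 0.5482 -0.2225  0.0816] med|res| 0.00105
```

The wrist triangulation puts the knob top at (0.5844, -0.2650, 0.0928), with rays meeting to 0.1 mm and the height as specified. The disc centre is (0.5474, -0.2180), so the crank radius is 59.8 mm against the stated 60. I'll descend partway and then re-check the pose.

Emit:
send_rows --commands '[[[0.1,-0.007,0,0,0,0,1],[0.2,-0.007,0,0,0,0,1],[0.25,-0.007,0,0,0,0,1],[0.25,-0.007,0,0,0,0,1],[0.25,-0.007,0,0,0,0,1]]]'

```text
time: 2.7
tool_pos: [0.5854, -0.2646, 0.1042]
orientation: [0.703, 0.078, -0.702, 0.079]
force: [0.0, -0.2, 0.7]
width: 0.0881
```

```bash
python3 - <<'E'
from h import *
s=sense();Q=R.from_quat(s["orientation"]).as_matrix();print(s["time"],s["tool_pos"],s["force"]);print(Q.round(4))
print(Q.T@(np.array([.5844,-.265,.062])-s["tool_pos"])/.4)
E
```

```text
2.7 [ 0.5853562  -0.26455906  0.10416632] [ 0.03976737 -0.24002558  0.7360083 ]
[[ 0.0017  0.2214 -0.9752]
 [-0.0012 -0.9752 -0.2214]
 [-1.      0.0016 -0.0014]]
[0.10541276 0.0003813  0.00272447]
```

Emit:
send_rows --commands '[[[0.05,0,0.003,0,0,0,1],[0.104,0,0.003,0,0,0,1],[0.104,0,0.003,0,0,0,1],[0.104,0,0.003,0,0,0,1]]]'

```text
time: 3.2
tool_pos: [0.5846, -0.2646, 0.0628]
orientation: [0.703, 0.078, -0.702, 0.08]
force: [-0.6, 0.1, 0.5]
width: 0.088
```

Emit:
send_rows --commands '[[[0,0,0,0,0,0,0.6],[0,0,0,0,0,0,0.3],[0,0,0,0,0,0,0.1],[0,0,0,0,0,0,0],[0,0,0,0,0,0,0],[0,0,0,0,0,0,0],[0,0,0,0,0,0,0],[0,0,0,0,0,0,0],[0,0,0,0,0,0,0],[0,0,0,0,0,0,0]]]'

```text
time: 4.45
tool_pos: [0.5842, -0.2646, 0.0612]
orientation: [0.703, 0.079, -0.702, 0.079]
force: [3.1, -4.4, -1.1]
width: 0.0213
```

```bash
python3 - <<'E'
from h import *
s=sense();Q=R.from_quat(s["orientation"]).as_matrix();print(s["time"],s["tool_pos"],s["force"],s["width"])
c=np.array([.5474,-.218]);r=.06;a0=np.arctan2(-.047,.037)
M=Q[:2,1:]
for k in range(4):
    print(k)
    a=a0+k*np.pi/2; p0=np.array([np.cos(a),np.sin(a)])
    for i in range(1,11):
        b=a+i*np.radians(9); d=r*(np.array([np.cos(b),np.sin(b)])-p0)
        print((M.T@d/.4).round(3).tolist(),end=" ")
    print()
E
```

```text
4.45 [ 0.5842174  -0.26455683  0.06120088] [ 3.10810758 -4.44381487 -1.07896562] 0.021299782820725775
0
[-0.012, -0.02] [-0.027, -0.039] [-0.044, -0.055] [-0.064, -0.067] [-0.085, -0.077] [-0.108, -0.083] [-0.131, -0.086] [-0.155, -0.084] [-0.178, -0.08] [-0.2, -0.071] 
1
[-0.02, 0.012] [-0.039, 0.027] [-0.055, 0.044] [-0.067, 0.064] [-0.077, 0.085] [-0.083, 0.108] [-0.086, 0.131] [-0.084, 0.155] [-0.08, 0.178] [-0.071, 0.2] 
2
[0.012, 0.02] [0.027, 0.039] [0.044, 0.055] [0.064, 0.067] [0.085, 0.077] [0.108, 0.083] [0.131, 0.086] [0.155, 0.084] [0.178, 0.08] [0.2, 0.071] 
3
[0.02, -0.012] [0.039, -0.027] [0.055, -0.044] [0.067, -0.064] [0.077, -0.085] [0.083, -0.108] [0.086, -0.131] [0.084, -0.155] [0.08, -0.178] [0.071, -0.2]
```

The knob is held (21.3 mm opening, about 5 N). Next is the first quarter turn.

Emit:
send_rows --commands '[[[0,-0.012,-0.02,0,0,0,0],[0,-0.027,-0.039,0,0,0,0],[0,-0.044,-0.055,0,0,0,0],[0,-0.064,-0.067,0,0,0,0],[0,-0.085,-0.077,0,0,0,0],[0,-0.108,-0.083,0,0,0,0],[0,-0.131,-0.086,0,0,0,0],[0,-0.155,-0.084,0,0,0,0],[0,-0.178,-0.08,0,0,0,0],[0,-0.2,-0.071,0,0,0,0]]]'

```text
time: 5.7
tool_pos: [0.5927, -0.1802, 0.0611]
orientation: [-0.702, -0.079, 0.704, -0.079]
force: [-7.0, -8.6, 2.6]
width: 0.0212
```

Emit:
send_rows --commands '[[[0,-0.02,0.012,0,0,0,0],[0,-0.039,0.027,0,0,0,0],[0,-0.055,0.044,0,0,0,0],[0,-0.067,0.064,0,0,0,0],[0,-0.077,0.085,0,0,0,0],[0,-0.083,0.108,0,0,0,0],[0,-0.086,0.131,0,0,0,0],[0,-0.084,0.155,0,0,0,0],[0,-0.08,0.178,0,0,0,0],[0,-0.071,0.2,0,0,0,0]]]'

```text
time: 6.95
tool_pos: [0.5102, -0.1701, 0.0612]
orientation: [0.703, 0.079, -0.702, 0.079]
force: [4.5, -4.0, -3.6]
width: 0.0208
```

Emit:
send_rows --commands '[[[0,0.012,0.02,0,0,0,0],[0,0.027,0.039,0,0,0,0],[0,0.044,0.055,0,0,0,0],[0,0.064,0.067,0,0,0,0],[0,0.085,0.077,0,0,0,0],[0,0.108,0.083,0,0,0,0],[0,0.131,0.086,0,0,0,0],[0,0.155,0.084,0,0,0,0],[0,0.178,0.08,0,0,0,0],[0,0.2,0.071,0,0,0,0]]]'

```text
time: 8.2
tool_pos: [0.4991, -0.2555, 0.0611]
orientation: [-0.702, -0.079, 0.703, -0.079]
force: [-4.7, -2.4, 2.0]
width: 0.0209
```

Emit:
send_rows --commands '[[[0,0.02,-0.012,0,0,0,0],[0,0.039,-0.027,0,0,0,0],[0,0.055,-0.044,0,0,0,0],[0,0.067,-0.064,0,0,0,0],[0,0.077,-0.085,0,0,0,0],[0,0.083,-0.108,0,0,0,0],[0,0.086,-0.131,0,0,0,0],[0,0.084,-0.155,0,0,0,0],[0,0.08,-0.178,0,0,0,0],[0,0.071,-0.2,0,0,0,0]]]'

```text
time: 9.45
tool_pos: [0.5849, -0.264, 0.0612]
orientation: [0.703, 0.079, -0.702, 0.079]
force: [1.3, -2.7, -0.7]
width: 0.0207
```

Emit:
send_rows --commands '[[[0,0,0,0,0,0,0],[0,0,0,0,0,0,0],[0,0,0,0,0,0,0]]]'

```text
time: 9.82
tool_pos: [0.5849, -0.264, 0.0612]
orientation: [0.703, 0.079, -0.702, 0.079]
force: [4.5, -4.0, -2.4]
width: 0.021
```

The tool is back within 1 mm of the grasp pose. I'll release, rise straight up and check from the same hover pose.

Emit:
send_rows --commands '[[[0,0,0,0,0,0,0.5],[0,0,0,0,0,0,1],[0,0,0,0,0,0,1],[0,0,0,0,0,0,1],[0,0,0,0,0,0,1],[0,0,0,0,0,0,1],[0,0,0,0,0,0,1],[0,0,0,0,0,0,1]]]'

```text
time: 10.82
tool_pos: [0.584, -0.2642, 0.0611]
orientation: [-0.703, -0.079, 0.703, -0.079]
force: [-0.4, -0.1, 1.0]
width: 0.088
```

Emit:
send_rows --commands '[[[-0.05,0,0,0,0,0,1],[-0.15,0,0,0,0,0,1],[-0.25,0,0,0,0,0,1],[-0.354,0,0,0,0,0,1],[-0.354,0,0,0,0,0,1],[-0.354,0,0,0,0,0,1],[-0.354,0,0,0,0,0,1]]]'

```text
time: 11.7
tool_pos: [0.5836, -0.2639, 0.2012]
orientation: [-0.702, -0.08, 0.703, -0.078]
force: [0.6, 0.2, -0.1]
width: 0.0882
```

```bash
python3 - <<'E'
from h import *
s=sense();np.save("s3.npy",np.r_[s["tool_pos"],s["orientation"]]);print(s["time"],s["tool_pos"],s["force"],s["width"])
w=snapshot("wrist")[:,:,::-1];cv2.imwrite("pics/w3.png",w);t=snapshot("top")[:,:,::-1];cv2.imwrite("pics/top3.png",t)
b=w[155:215,220:280]
u,v=proj("wrist",[[.5844,-.265,.093]],s)[0];print("expected crop",(u-220+.5)*6.667,(v-155+.5)*6.667)
red=np.hstack([cv2.resize(i[105:170,125:205],(246,200)) for i in (cv2.imread("pics/top0.png"),t)])
r=np.vstack([cv2.resize(w,(300,200)),red[:, :300]*0]);
cv2.imwrite("pics/chk.png",np.hstack([cv2.resize(b,(400,400),interpolation=cv2.INTER_CUBIC),np.vstack([cv2.resize(w,(400,200)),cv2.resize(red,(400,200))])]))
E
```

```text
11.7 [ 0.58359094 -0.26392144  0.20121457] [ 0.63950981  0.15634217 -0.10847226] 0.08818603612085012
expected crop 246.9385111346512 201.3265501731316
```

View pics/chk.png

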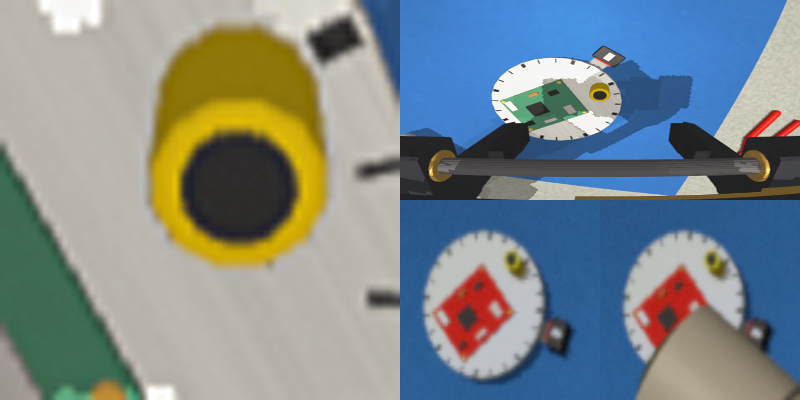

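The knob top is now at crop (238,182), where the start position would be at (247,201). The red table looks unchanged. I'll convert that residual to world coordinates and refit the disc centre as a control.

```bash
python3 - <<'E'
from h import *
v=np.load("s3.npy");s=dict(tool_pos=v[:3],orientation=v[3:])
p=atz(ray("wrist",(220+238/6.667-.5,155+182/6.667-.5),s),.093);print(p)
im=cv2.imread("pics/w3.png").astype(int); blue=(im[:,:,0]-im[:,:,2]>35).astype(np.float32)
from scipy.optimize import least_squares
c0=np.array([.5475,-.218]);pts=[]
for a in np.radians(range(0,360,4)):
    rr=np.arange(.07,.09,.0005); P=np.c_[c0[0]+rr*np.cos(a),c0[1]+rr*np.sin(a),0*rr+.045]
    q=proj("wrist",P,s).astype(np.float32); m=cv2.remap(blue,q[:,:1].copy(),q[:,1:].copy(),cv2.INTER_LINEAR)[:,0]
    j=np.argmax(m>.5)
    if j>0: pts.append(P[j,:2])
pts=np.array(pts);f=least_squares(lambda p:np.hypot(*(pts-p[:2]).T)-p[2],[*c0,.08],loss="soft_l1",f_scale=.001).x
d=p[:2]-f[:2];print(f,np.hypot(*d),np.degrees(np.arctan2(d[1],d[0])),"start",np.degrees(np.arctan2(-.2651+.218,.5845-.5475)))
E
```

```text
[ 0.58649257 -0.26343402  0.093     ]
[ 0.54744134 -0.2179949   0.08012598] 0.05991419923217647 -49.323618999055945 start -51.84814623515015
```

The knob is 2.5° (2.6 mm) past its start because it slid a little along the pads. There is plenty of time, so I'll re-grip it where it is and bring it back to the mark.

Emit:
send_rows --commands '[[[0.1,0,-0.007,0,0,0,1],[0.2,0,-0.007,0,0,0,1],[0.25,0,-0.007,0,0,0,1],[0.3,0,-0.007,0,0,0,1],[0.348,0,-0.007,0,0,0,1],[0.348,0,-0.007,0,0,0,1],[0.348,0,-0.007,0,0,0,1]]]'

```text
time: 12.68
tool_pos: [0.587, -0.2637, 0.0641]
orientation: [0.703, 0.079, -0.702, 0.079]
force: [-1.0, -0.3, 1.7]
width: 0.0878
```

Emit:
send_rows --commands '[[[0,0,0,0,0,0,0.5],[0,0,0,0,0,0,0.2],[0,0,0,0,0,0,0],[0,0,0,0,0,0,0],[0,0,0,0,0,0,0],[0,0,0,0,0,0,0],[0,0,0,0,0,0,0],[0,0,0,0,0,0,0]]]'

```text
time: 13.68
tool_pos: [0.5868, -0.2636, 0.0636]
orientation: [0.703, 0.079, -0.703, 0.079]
force: [-0.2, -0.5, -0.9]
width: 0.0211
```

Emit:
send_rows --commands '[[[0,0.001,0.002,0,0,0,0],[0,0.002,0.004,0,0,0,0],[0,0.003,0.0055,0,0,0,0],[0,0.003,0.0055,0,0,0,0],[0,0.003,0.0055,0,0,0,0],[0,0.003,0.0055,0,0,0,0]]]'

```text
time: 14.42
tool_pos: [0.5848, -0.2652, 0.0635]
orientation: [-0.703, -0.079, 0.703, -0.079]
force: [0.6, -0.5, -0.5]
width: 0.0207
```

Emit:
send_rows --commands '[[[0,0,0,0,0,0,0.5],[0,0,0,0,0,0,1],[0,0,0,0,0,0,1],[0,0,0,0,0,0,1],[0,0,0,0,0,0,1],[0,0,0,0,0,0,1],[0,0,0,0,0,0,1],[0,0,0,0,0,0,1]]]'

```text
time: 15.42
tool_pos: [0.5848, -0.2652, 0.0635]
orientation: [-0.703, -0.079, 0.703, -0.079]
force: [-0.1, 0.7, 0.5]
width: 0.0879
```

Emit:
send_rows --commands '[[[-0.05,0,0,0,0,0,1],[-0.15,0,0,0,0,0,1],[-0.25,0,0,0,0,0,1],[-0.35,0,0,0,0,0,1],[-0.35,0,0,0,0,0,1],[-0.35,0,0,0,0,0,1],[-0.35,0,0,0,0,0,1]]]'

```text
time: 16.3
tool_pos: [0.5845, -0.265, 0.2021]
orientation: [-0.702, -0.08, 0.703, -0.078]
force: [-0.3, 0.7, 0.3]
width: 0.0883
```

```bash
python3 - <<'E'
from h import *
s=sense();np.save("s4.npy",np.r_[s["tool_pos"],s["orientation"]]);print(s["time"],s["tool_pos"],s["force"],s["width"])
w=snapshot("wrist")[:,:,::-1];cv2.imwrite("pics/w4.png",w);t=snapshot("top")[:,:,::-1]
u,v=proj("wrist",[[.5844,-.265,.093]],s)[0];print("expected crop",(u-220+.5)*6.667,(v-155+.5)*6.667)
cv2.imwrite("pics/chk4.png",np.hstack([cv2.resize(w[155:215,220:280],(400,400),interpolation=cv2.INTER_CUBIC),cv2.resize(t[60:220,80:360],(400,400))]))
E
```

```text
16.3 [ 0.58445575 -0.26497834  0.20205291] [-0.30445347  0.7115407   0.28703558] 0.08833642350638521
expected crop 236.59218729612712 204.19352271333355
```

View pics/chk4.png

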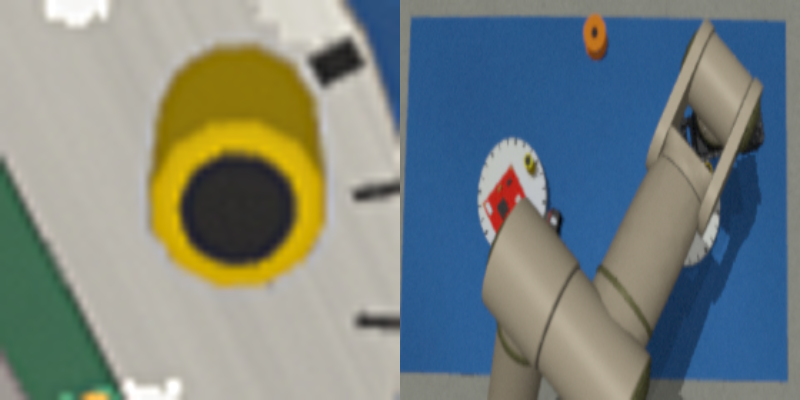

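The knob top is at crop (238,203) against an expected (237,204), so it is back within about 0.3 mm. The gripper is open and clear, 0.20 m up, and the red table is as it was.

```bash
python3 -c "
from station import *
print(finish_job())"
```

```text
the job is handed in; nothing more can be done
None
```

I cranked the green-board turntable one full turn anticlockwise, let go of the knob and handed the job in at about 16 s.

- **First check, failed:** after the full turn and release, the wrist camera showed the knob 2.5° (about 2.6 mm) past its start. It had slid a little along the pads.
- **Correction:** I gripped the knob again, brought it back clockwise by that amount and released it.
- **Last check:** the knob is within about 0.3 mm of its starting point. The gripper is open and about 0.11 m above the knob.
- **Red table:** I didn't touch it. Its knob and board look unchanged in the top view, although the arm hides part of it.
- **Forces:** the wrist readings at the end of each move never exceeded about 12 N.
- **Measurement disagreement:** the top and scene cameras differed from the wrist camera by up to about 5 mm, so I used the wrist values. Those gave a knob top at 92.8 mm and a crank radius of 59.8 mm, against 93 mm and 60 mm specified.

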